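# Put the mixed-up desk things back on their own places

## Robot

A 6-joint arm with a two-finger parallel gripper is mounted at the origin on the work surface. World frame = base frame: x ahead of the robot, y to its left, z up, the work surface at z = 0. Lengths are in m, angles in rad, forces in N, time in s.
With the tool pointing down it reaches from about 0.2 to 0.875 m from the base axis. Payload 3.4 kg.
Tool frame: the origin (TCP) lies between the finger pads; the fingertips stand 25 mm ahead of it and the grasp point (between the pads) lies 6 mm ahead of it (r.nose_length is the z of the fingertips in the tool frame, in m); z points along the fingers, y is the line along which they close (so a half turn about z gives the same grasp; the last joint's range is limited). The gripper opens to 94 mm and grips with 3 to 60 N. Pads are 16 mm wide; open, the fingers measure 119 mm over their backs; the gripper's body (75 mm by 177 mm) begins 78 mm behind the grasp point.
Start: joints at [1.178, 0.276, 1.505, -0, 1.361, -0.121], TCP at [0.154, 0.554, 0.23] pointing down, gripper open.
Joint ranges: [-2.89, 2.89], [-0.75, 2.08], [0.22, 2.7], [-1.18, 4.32], [0.11, 2.71], [-2.7, 2.7]. Speed limits (rad/s): [2.57, 2.57, 3.14, 3.14, 3.14, 3.14].

## Interface

Orientations are given as a unit quaternion [w, x, y, z].
In Python, from plant import r, gripper_to, inverse_kinematics, vision, models, telemetry gives the robot as it stands. Calls block until the motion is done:
- r.move_to(position, orientation): joint-space move of the TCP to a pose.
- r.move_l(position, rot=None, vel=0.15, guard=None): straight line of the TCP; rot=None keeps the orientation; vel is the mean speed in m/s. With guard (N) it stops when the force on the tool has changed by that much, and returns True; else False.
- r.movej(angles): joint-space move.
- gripper_to(opening, f_grip=None): finger opening in m; f_grip is the grip in N (None keeps the last); returns when the fingers have stopped.
- r.hold(seconds).
- inverse_kinematics(position, orientation): joint angles nearest the present ones, or None.
- vision.snapshot(name): name is "side" or "top"; returns the picture (384x512x3 uint8, red, green, blue); there is no depth.
- vision.get_calibration(name): a dict with "fx", "fy", "cx", "cy" (pixels), "position" and "orientation" of the camera in the world. Camera axes: x right, y down, z forward; pixel columns grow to the right and rows downward; lengths in m; the calibration is good to about 2 mm. A picture is of the moment at which its call begins. get_calibration takes no time and is no camera call.
A pose or a line that the arm cannot do raises r.PlanningError and nothing moves.
- r.sign_off(): hands the job in; it is judged then, once.
Trained networks look in the newest picture that a camera, given by its name, has taken for a name from the list of things; names that differ only in an ending like _2 or _b are one class to them, and where a whole thing is asked for, a point or a joint stands for the part that bears it (a point fixed in the world has none). Each returns a list of dicts, best first, with "score" (0 to 1); they miss things now and then, are a little off and sometimes report something else, mostly with a low value. They report only what shows in the picture. A call takes as long as a camera call. They do not tell look-alikes from the thing itself.
- models.boxes_of(thing, camera): "at" ([x, y, z] in m, in world coordinates, good to about 4 mm: the middle of the surface that is visible of it).
- models.regions_of(thing, camera): "pixels" (384x512 bool, what is visible of it).
- models.mark_of(thing, camera): "at" ([x, y, z] in m, in world coordinates, good to about 4 mm: a listed point, or the origin of a listed thing).
Readings, each from a call of its own:
- telemetry.current_t(): time.
- telemetry.current_joints(): joint angles.
- telemetry.current_dq(): joint speeds.
- telemetry.current_joint_efforts(): joint torques, N m.
- telemetry.current_ee_pos(): TCP position.
- telemetry.current_tool_rot(): TCP orientation.
- telemetry.current_wrist_force(): force on the tool from outside, world axes, zero at the start.
- telemetry.current_torque(): the same for the moment, N m.
- telemetry.current_opening(): finger opening in m.
- telemetry.current_finger_force(): force on a finger pad.
Only numpy, scipy, OpenCV 4.12 (cv2) and the standard library are available. Lean on these libraries where they do the work, as an engineer would, in place of code of your own. Each camera call takes 0.05 s, during which the arm holds its last target. There are 200 camera calls.

## Task

Whoever wiped this desk put four things back on the wrong places. Put each on its own again, released and standing flat: the mug in the middle of the cork coaster, the earbud case in the middle of the black charging pad, the potted succulent in the middle of its terracotta saucer, and the mouse in the middle of the mouse pad, lying straight with its length along the pad's short side. Each place takes one thing at a time, so on the way use the free patch of desk where a sheet of note paper lies; keep the mug and the plant upright, and leave the pen cup and the candle standing where they are.

Things in the scene. Friction and masses are not known exactly. Their poses are not given: they have to be found in the camera images.
- mug: Small dark mug with teal, cream and brown diamonds and a white rim, empty. Body 66 mm across (foot 56), 88 mm tall; the loop handle points along its own +y, out to 60 mm from the axis, 18 to 75 mm up, so grip across the body along its own x. 0.17 to 0.34 kg. Origin: centre of the underside, z up. Starts on the mouse pad or in the saucer.
- mouse: Grey computer mouse with a black wheel near its front, 100 mm long (its own x, front at +x), 58 mm wide (y), 36 mm high; its sides are upright to about 20 mm up: grip it across its width. 0.08 to 0.15 kg. Origin: centre of the underside, z up. Starts on the coaster or on the charging pad.
- earbuds: Closed purple earbud case, a rounded box 60 mm (its own x) by 46 mm (y), 28 mm high, with a dark seam line round it. 0.04 to 0.08 kg. Origin: centre of the underside, z up. Starts on the mouse pad or in the saucer.
- pot: Small terracotta flower pot with a green rosette succulent. Foot 44 mm across; upright collar 62 mm across from 35 to 52 mm up: grip it there. The soft leaves rise to about 75 mm, within 25 mm of the axis. 0.11 to 0.22 kg. Origin: centre of the underside, z up. Starts on the coaster or on the charging pad.
- coaster: Place of the mug: round pale tan cork coaster with dark specks, 100 mm in diameter, flat top 8 mm above the desk. It is stuck to the desk and does not move. Origin: centre of its underside, on the desk.
- charger: Place of the earbud case: round black wireless charging pad with a thin light ring and a small cross in its middle, 100 mm in diameter, flat top 8 mm above the desk. It is stuck to the desk and does not move. Origin: centre of its underside, on the desk.
- saucer: Place of the pot: round terracotta plant saucer, 118 mm in outer diameter; flat inner floor 108 mm in diameter, 4 mm above the desk; its rim is 5 mm thick and 9 mm above the desk. It is stuck to the desk and does not move. Origin: centre of its underside, on the desk.
- mousepad: Place of the mouse: blue rectangular mouse pad, 160 mm (its own x, the short side) by 190 mm (y), flat top 4 mm above the desk. It is stuck to the desk and does not move. Origin: centre of its underside, on the desk.
- pen_cup: Bystander, loose, to be left standing: brass cup 72 mm across and 95 mm tall, with pencils that rise to 155 mm and lean out to 40 mm from the axis. Origin: centre of its underside. A laptop stands far to the left of the desk and books far to the right (beyond 0.5 m); low desk things lie beyond 0.75 m ahead.
- candle: Bystander, loose, to be left standing: cream candle jar with a wooden lid, 74 mm across, 87 mm tall. Origin: centre of its underside. From 0.40 to 0.74 m from the base axis, up to 42 degrees either side, the desk (z = 0) carries only the ten listed things and, on its bare patch, a flat sheet of note paper on which things may be set; the sheet's middle is 0.17 m or more from every place's middle.
Mind the look-alikes: they are no part of the job. There is more than one size of the mug; the one meant has the size given above.

How it is judged:
At the end, for the whole second after the job is handed in: Each thing stands flat, released and at rest in the middle of its own place (within 15 mm; earbud case 12 mm), the mouse's length within 15 degrees of the pad's short side, either way round; pen cup and candle upright within 30 mm of where they were (horizontal distance between mug and coaster below 0.015 m and z of mug in the frame of coaster between 0.004 and 0.012 m and angle between each of mug, earbuds, pot, mouse, pen_cup, candle's own z axis and vertical below 0.12 rad and linear speed of each of mug, earbuds, pot, mouse below 0.02 m/s and angular speed of each of mug, earbuds, pot, mouse below 0.2 rad/s and horizontal distance between earbuds and charger below 0.012 m and z of earbuds in the frame of charger between 0.004 and 0.012 m and horizontal distance between pot and saucer below 0.015 m and z of pot in the frame of saucer between 0 and 0.008 m and horizontal distance between mouse and mousepad below 0.015 m and z of mouse in the frame of mousepad between 0 and 0.008 m and angle between the x axis of mouse and the x axis of mousepad, either way round below 0.26 rad and distance of each of pen_cup, candle from where it was at the start of the episode below 0.03 m); the robot touches nothing.
It fails at once if the mug or the plant is tipped (more than 35 degrees) (angle between any of mug, pot's own z axis and vertical above 0.61 rad).
It fails at once if the pen cup or the candle is knocked over or shoved away (more than 30 mm or 20 degrees) (distance of any of pen_cup, candle from where it was at the start of the episode above 0.03 m or angle between any of pen_cup, candle's own z axis and vertical above 0.35 rad).
It also fails if it takes over 128 s, if anything falls off the work surface, if the arm or the gripper's body presses on something with over 40 N, if the wrist force passes 120 N, or if a joint passes its speed limit or range.

## Working session

There is one attempt and no reset: what is moved stays moved. The work goes in short steps, each a Python script; the robot and the scene stay as the last script left them, time stands still between calls to the robot, and variables do not carry over. Pictures are saved under pics/ and viewed, at most 14 in all, crops included, and the job is handed in when it is done.

```bash
ls; mkdir -p pics; cat > m.py <<'E'
from plant import r, gripper_to, inverse_kinematics, vision, models, telemetry
import numpy as np, cv2
from scipy.spatial.transform import Rotation as R
names="mug mouse earbuds pot coaster charger saucer mousepad pen_cup candle".split()
def save(cam,f,scale=1):
    im=vision.snapshot(cam); cv2.imwrite('pics/'+f,cv2.resize(im[:,:,::-1],None,fx=scale,fy=scale)); return im
def proj(cam,p):
    c=vision.get_calibration(cam);q=c['orientation']
    M=R.from_quat([q[1],q[2],q[3],q[0]]).as_matrix()
    v=M.T@(np.array(p)-c['position']); return np.array([c['fx']*v[0]/v[2]+c['cx'],c['fy']*v[1]/v[2]+c['cy']])
def ray(cam,uv):
    c=vision.get_calibration(cam);q=c['orientation']
    M=R.from_quat([q[1],q[2],q[3],q[0]]).as_matrix()
    d=M@np.array([(uv[0]-c['cx'])/c['fx'],(uv[1]-c['cy'])/c['fy'],1]); return np.array(c['position']),d
def at_z(cam,uv,z):
    o,d=ray(cam,uv); return o+d*(z-o[2])/d[2]
E
python3 - <<'E'
from m import *
for c in('side','top'):
    save(c,c+'0.png',1.5); print(c,vision.get_calibration(c))
    for n in names:
        print(n,[(np.round(d['at'],3).tolist(),round(d['score'],2)) for d in models.mark_of(n,c)][:4])
print(telemetry.current_t())
E
```

```text
pics
side {'fx': 453.04437048945533, 'fy': 453.04437048945533, 'cx': 253.3497639147392, 'cy': 185.58263247454528, 'position': array([ 0.13586967, -0.58485181,  0.86459663]), 'orientation': array([-0.33490032,  0.90122822, -0.25809971,  0.09494216])}
mug [([0.544, -0.352, 0.0], 0.87), ([0.352, -0.324, 0.004], 0.56)]
mouse [([0.658, 0.024, 0.01], 0.96), ([0.659, 0.018, -0.0], 0.69), ([0.64, -0.222, 0.002], 0.66)]
earbuds [([0.489, 0.135, -0.001], 0.93)]
pot []
coaster [([0.556, 0.361, -0.001], 0.71), ([0.647, 0.222, -0.001], 0.67)]
charger [([0.658, 0.018, -0.001], 0.79)]
saucer [([0.53, -0.352, -0.003], 0.72)]
mousepad [([0.49, 0.138, -0.0], 0.72)]
pen_cup [([0.64, -0.224, -0.001], 0.63)]
candle [([0.646, 0.222, -0.0], 0.75)]
top {'fx': 477.35288431855906, 'fy': 477.35288431855906, 'cx': 258.37279345975367, 'cy': 194.63006337387844, 'position': array([0.41767285, 0.01509284, 1.25156595]), 'orientation': array([ 0.02470997, -0.70314126,  0.71011787, -0.02672818])}
mug [([0.349, -0.323, 0.002], 0.94), ([0.545, -0.347, 0.005], 0.69)]
mouse [([0.661, 0.025, 0.005], 0.74)]
earbuds [([0.487, 0.134, 0.004], 0.96), ([0.647, -0.221, 0.003], 0.43)]
pot [([0.545, 0.362, 0.008], 0.87)]
coaster [([0.555, 0.362, 0.0], 0.74)]
charger [([0.66, 0.019, 0.0], 0.56)]
saucer [([0.532, -0.346, -0.0], 0.66), ([0.554, 0.361, 0.001], 0.32)]
mousepad [([0.483, 0.142, -0.002], 0.58)]
pen_cup [([0.646, -0.223, 0.001], 0.56), ([0.648, 0.221, -0.001], 0.26)]
candle [([0.646, 0.223, -0.001], 0.96)]
1.1
```

View pics/top0.png

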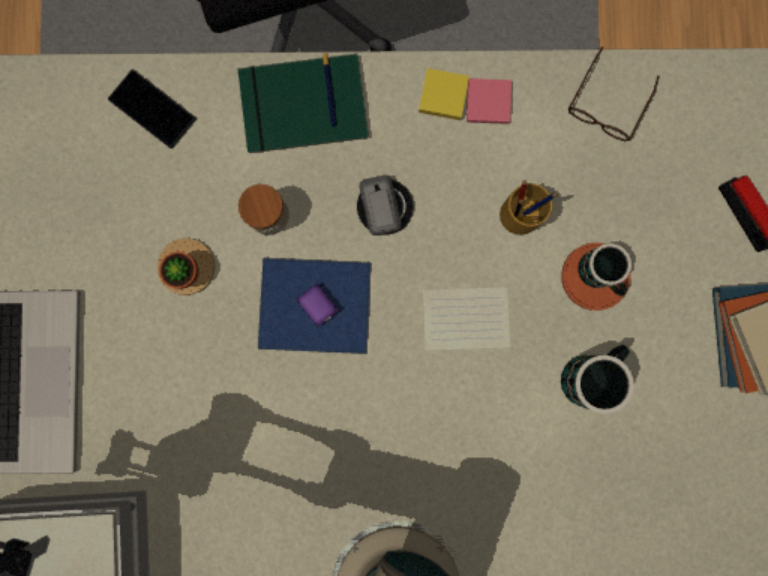

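View pics/side0.png

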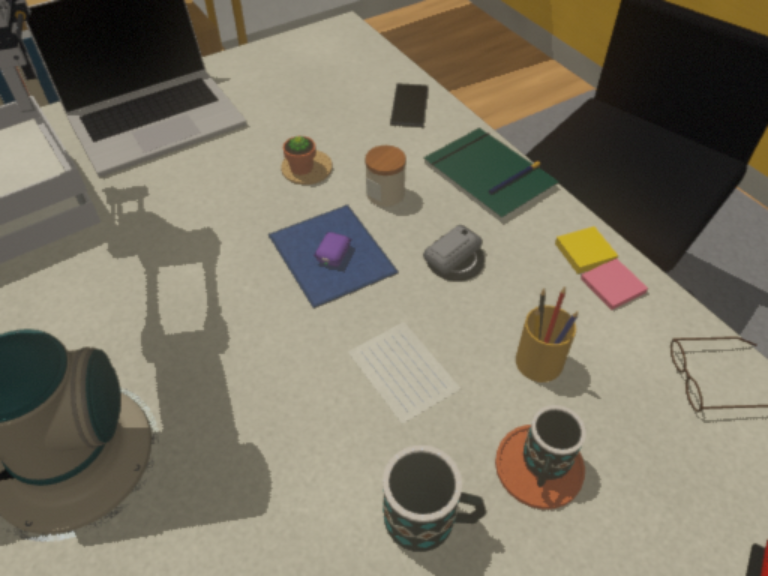

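The top view shows the pot on the coaster (177,268), the earbuds on the mouse pad (320,305), and the mouse on the charger (383,205). The small mug is in the saucer (608,265), and the big mug at (605,382) is the decoy. The paper is at (467,319). That makes two swaps. Next I'll fit simple shape models to the masks in both views to get pose and height.

```bash
cat > fit.py <<'E'
from m import *
from scipy.optimize import minimize
t=np.linspace(0,2*np.pi,40,endpoint=False)
ring=lambda d,z:np.c_[d/2*np.cos(t),d/2*np.sin(t),0*t+z]
def box(x0,x1,y0,y1,z0,z1): return np.array([[x,y,z] for x in(x0,x1) for y in(y0,y1) for z in(z0,z1)])
def rbox(l,w,z,n=4):  # superellipse
    c,s=np.cos(t),np.sin(t);k=(abs(c)**n+abs(s)**n)**(-1/n);return np.c_[l/2*c*k,w/2*s*k,0*t+z]
M={'mug':[np.r_[ring(.056,0),ring(.066,.02),ring(.066,.088)],box(-.006,.006,.03,.06,.025,.068)],
 'pot':[np.r_[ring(.044,0),ring(.062,.035),ring(.062,.052),ring(.03,.075)]],
 'mouse':[np.r_[rbox(.1,.058,0,3),rbox(.1,.058,.02,3),rbox(.05,.035,.036,3)]],
 'earbuds':[np.r_[rbox(.052,.038,0),rbox(.06,.046,.007),rbox(.06,.046,.021),rbox(.052,.038,.028)]],
 'coaster':[np.r_[ring(.1,0),ring(.1,.008)]],'charger':[np.r_[ring(.1,0),ring(.1,.008)]],
 'saucer':[np.r_[ring(.118,0),ring(.118,.009)]],'mousepad':[np.r_[box(-.08,.08,-.095,.095,0,.004)]]}
SC=4
def render(name,cam,p):
    c,s=np.cos(p[3]),np.sin(p[3]);A=np.array([[c,-s,0],[s,c,0],[0,0,1]])
    im=np.zeros((384*SC,512*SC),np.uint8)
    for part in M[name]:
        P=np.array([proj(cam,q) for q in part@A.T+p[:3]]);P=(P+.5)*SC-.5
        cv2.fillConvexPoly(im,cv2.convexHull(np.round(P*16).astype(np.int32)),255,shift=4)
    return cv2.resize(im,(512,384),interpolation=cv2.INTER_AREA)/255.
def mask(name,cam,near):
    best=None
    for d in models.regions_of(name,cam):
        ys,xs=np.nonzero(d['pixels'])
        if len(xs)<20: continue
        e=np.hypot(*(np.array([xs.mean(),ys.mean()])-proj(cam,near)))
        if e<18 and best is None: best=d['pixels'].astype(bool)
    return best
def fit(name,near,cams=('top','side'),ign={},z=None,yaws=None):
    """-> x,y,z,yaw and cost; ign[cam]: pixels to leave out (things on top)"""
    ms={c:mask(name,c,near) for c in cams}; ms={c:m for c,m in ms.items() if m is not None}
    if not ms: return None,None,ms
    if len(ms)<2 and z is None: z=near[2]
    full=lambda p:np.array([p[0],p[1],p[2] if z is None else z,p[3]])
    def cost(p):
        p=full(p);s=0
        for c,m in ms.items():
            w=~ign[c] if ign.get(c) is not None else np.ones_like(m)
            R_=render(name,c,p);s+=(abs(R_-m)*w).sum()/max((m*w).sum(),1)
        return s/len(ms)
    if yaws is None: yaws=[0.] if len(M[name])==1 and name in('pot','coaster','charger','saucer') else np.linspace(0,2*np.pi if name=='mug' else np.pi,12,endpoint=False)
    p0=min(([*near[:3],y] for y in yaws),key=cost)
    for k in range(2):
        S=np.array([p0]+[np.array(p0)+d for d in np.diag([.008,.008,.008,.25])])
        o=minimize(cost,p0,method='Nelder-Mead',options=dict(initial_simplex=S,maxiter=120,xatol=2e-4,fatol=1e-4));p0=o.x
    return full(p0),o.fun,ms
E
python3 - <<'E'
from fit import *
vision.snapshot('top');vision.snapshot('side')
g={'mug':(.545,-.35,.004),'pot':(.55,.362,.008),'mouse':(.66,.022,.008),'earbuds':(.488,.135,.004)}
on={'coaster':((.555,.361,0),'pot'),'charger':((.659,.019,0),'mouse'),'saucer':((.531,-.349,0),'mug'),'mousepad':((.487,.14,0),'earbuds')}
res={};ig={}
for n,p in g.items():
    a,e,ms=fit(n,p);ig[n]={c:cv2.dilate(m.astype(np.uint8),np.ones((3,3)))>0 for c,m in ms.items()}
    print(n,np.round(a,4),e and round(e,3),list(ms));res[n]=a
for n,(p,o) in on.items():
    i=ig[o]
    a,e,ms=fit(n,p,ign=i);print(n,None if a is None else np.round(a,4),e and round(e,3),list(ms));res[n]=a
np.save('res.npy',res,allow_pickle=True)
for uv in((423,290),(507,288),(511,345),(427,350)): print(at_z('top',np.array(uv)/1.5,0).round(3))
print(telemetry.current_t())
E
```

```text
Traceback (most recent call last):
  File "fit.py", line 43, in fit
    p0=min(([*near[:3],y] for y in yaws),key=cost)
  File "fit.py", line 40, in cost
    R_=render(name,c,p);s+=(abs(R_-m)*w).sum()/max((m*w).sum(),1)
  File "fit.py", line 19, in render
    P=np.array([proj(cam,q) for q in part@A.T+p[:3]]);P=(P+.5)*SC-.5
                ~~~~^^^^^^^
  File "m.py", line 8, in proj
    c=vision.get_calibration(cam);q=c['orientation']
ValueError: time passes only in moves, steps and waits
```

```bash
python3 - <<'E'
s=open('m.py').read()
i=s.index('def proj')
s=s[:i]+'''_C={}
def cam_(cam):
    if cam not in _C:
        c=vision.get_calibration(cam);q=c['orientation']
        _C[cam]=(c['fx'],c['fy'],c['cx'],c['cy'],np.array(c['position']),R.from_quat([q[1],q[2],q[3],q[0]]).as_matrix())
    return _C[cam]
def proj(cam,p):
    fx,fy,cx,cy,o,M=cam_(cam);v=(np.asarray(p,float)-o)@M
    return np.stack([fx*v[...,0]/v[...,2]+cx,fy*v[...,1]/v[...,2]+cy],-1)
def at_z(cam,uv,z):
    fx,fy,cx,cy,o,M=cam_(cam);d=M@np.array([(uv[0]-cx)/fx,(uv[1]-cy)/fy,1]);return o+d*(z-o[2])/d[2]
'''
open('m.py','w').write(s)
f=open('fit.py').read().replace("np.array([proj(cam,q) for q in part@A.T+p[:3]])","proj(cam,part@A.T+p[:3])")
open('fit.py','w').write(f)
E
cat > meas.py <<'E'
from fit import *
vision.snapshot('top');vision.snapshot('side')
g={'mug':(.545,-.35,.004),'pot':(.55,.362,.008),'mouse':(.66,.022,.008),'earbuds':(.488,.135,.004)}
on={'coaster':((.555,.361,0),'pot'),'charger':((.659,.019,0),'mouse'),'saucer':((.531,-.349,0),'mug'),'mousepad':((.487,.14,0),'earbuds')}
res={};ig={}
for n,p in g.items():
    a,e,ms=fit(n,p);ig[n]={c:cv2.dilate(m.astype(np.uint8),np.ones((3,3)))>0 for c,m in ms.items()}
    print(n,None if a is None else np.round(a,4),e and round(e,3),list(ms));res[n]=a
for n,(p,o) in on.items():
    a,e,ms=fit(n,p,ign=ig[o]);print(n,None if a is None else np.round(a,4),e and round(e,3),list(ms));res[n]=a
np.save('res.npy',res,allow_pickle=True)
for uv in((423,290),(507,288),(511,345),(427,350)): print(at_z('top',np.array(uv)/1.5,0).round(3))
print(telemetry.current_t())
E
time python3 meas.py
```

```text
mug [ 0.5448 -0.3498  0.0064  2.194 ] 0.066 ['top', 'side']
pot [0.5449 0.3627 0.0094 0.2384] 0.125 ['top', 'side']
mouse [0.6581 0.0219 0.0157 0.2145] 0.1 ['top', 'side']
earbuds [0.4859 0.1324 0.0057 0.6078] 0.117 ['top', 'side']
coaster [ 0.5577  0.3637  0.0028 -0.1034] 0.078 ['top', 'side']
charger [ 6.625e-01  1.640e-02 -1.000e-04 -1.900e-02] 0.12 ['top', 'side']
saucer [ 0.5332 -0.3515  0.0011  0.1129] 0.066 ['top', 'side']
mousepad [ 0.4869  0.1395  0.0022 -0.0566] 0.028 ['top', 'side']
[ 0.512 -0.051  0.   ]
[ 0.514 -0.198  0.   ]
[ 0.414 -0.203  0.   ]
[ 0.407 -0.057  0.   ]
2.2
real	0m23.117s
user	0m19.015s
sys	0m13.795s
```

```bash
cat > act.py <<'E'
from fit import *
UP=.27
def quat(psi):
    y=np.array([np.cos(psi),np.sin(psi),0]);z=np.array([0,0,-1.]);q=R.from_matrix(np.c_[np.cross(y,z),y,z]).as_quat()
    return [q[3],q[0],q[1],q[2]]
def best(xy,psi,z=UP):
    """psi or psi+pi, whichever keeps the last joint nearer the middle"""
    c=[]
    for p in(psi,psi+np.pi):
        q=inverse_kinematics([*xy,z],quat(p))
        if q is not None:c.append((abs(q[5]),p))
    return min(c)[1]
def pick(xy,psi,zg,f,w):
    psi=best(xy,psi);gripper_to(.094)
    r.move_to([*xy,UP],quat(psi))
    r.move_l([*xy,zg+.006+.06],vel=.25)
    hit=r.move_l([*xy,zg+.006],vel=.08,guard=6)
    gripper_to(.0 if w is None else w-.01,f)
    print('pick z',round(telemetry.current_ee_pos()[2]-.006,4),'hit',hit,'open',round(telemetry.current_opening(),4),'F',np.round(telemetry.current_finger_force(),1))
    r.move_l([*xy,UP],vel=.22); print(' lifted open',round(telemetry.current_opening(),4)); return psi
def place(xy,psi,zg):
    """zg: height of the grasp point at which the thing should stand"""
    r.move_to([*xy,UP],quat(psi))
    r.move_l([*xy,zg+.006+.02],vel=.22)
    hit=r.move_l([*xy,zg+.006-.004],vel=.03,guard=3)
    print('place z',round(telemetry.current_ee_pos()[2]-.006,4),'want',round(zg,4),'hit',hit)
    gripper_to(.094); r.move_l([*xy,UP],vel=.22); print(' t',round(telemetry.current_t(),1))
E
python3 - <<'E'
from act import *
res=np.load('res.npy',allow_pickle=True).item()
p=res['pot'][:2];pap=np.array([.462,-.127])
a=lambda v:np.arctan2(v[1],v[0])
psi=pick(p,a(p)+np.pi/2,.008+.044,20,.062)
place(pap,psi+a(pap)-a(p),.044)
vision.snapshot('top');vision.snapshot('side')
for n,g in(('coaster',(.557,.363,0)),('pot',(*pap,0))):
    x,e,ms=fit(n,g); print(n,np.round(x,4),e,list(ms)); res[n+'2']=x
np.save('res.npy',res,allow_pickle=True)
save('top','top1.png',1.5)
E
```

```text
pick z 0.0522 hit False open 0.0615 F 20.0
 lifted open 0.0616
place z 0.0439 want 0.044 hit True
 t 12.8
coaster [0.5579 0.3641 0.0021 0.0969] 0.06782126186511303 ['top', 'side']
pot [ 0.4635 -0.1271  0.     -0.0933] 0.04583726538743839 ['side']
```

View pics/top1.png

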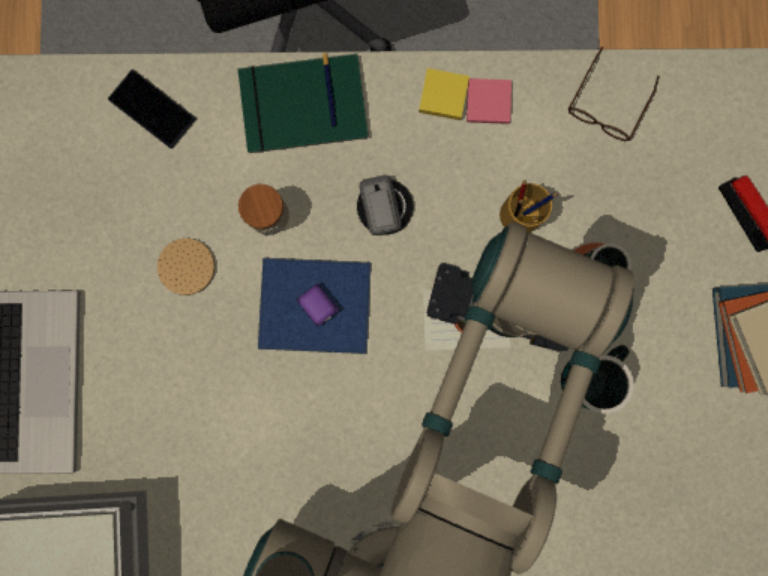

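The coaster is clear at (186,267) and the pot stands on the note paper. Next I'll move the mug, then the pot.

```bash
python3 - <<'E'
from act import *
res=np.load('res.npy',allow_pickle=True).item()
a=lambda v:np.arctan2(v[1],v[0])
p=res['mug'][:2];c=np.array([.557,.363])
psi=pick(p,res['mug'][3],.004+.055,22,.066)
place(c,psi+a(c)-a(p),.008+.055)
vision.snapshot('top');vision.snapshot('side')
for n,g in(('saucer',(.532,-.35,0)),('pot',(.4635,-.127,0)),('mug',(*c,.008))):
    x,e,ms=fit(n,g); print(n,None if x is None else np.round(x,4),e,list(ms)); res[n+'2']=x
np.save('res.npy',res,allow_pickle=True)
print([d['at'].round(3) if hasattr(d['at'],'round') else d['at'] for d in models.mark_of('mug','top')])
E
```

```text
pick z 0.0592 hit False open 0.0643 F 22.0
 lifted open 0.0643
place z 0.063 want 0.063 hit True
 t 23.5
saucer [ 0.5328 -0.3512  0.0012  0.1386] 0.036105504596006095 ['top', 'side']
pot [ 4.637e-01 -1.268e-01 -4.000e-04  2.018e-01] 0.11712190045986602 ['top', 'side']
mug [0.5577 0.3616 0.008  3.3005] 0.09018255578093305 ['top']
[[0.3466, -0.3228, -0.0014], [0.5595, 0.3653, 0.0069], [0.5576, 0.3635, -0.0003]]
```

```bash
python3 - <<'E'
from act import *
res=np.load('res.npy',allow_pickle=True).item()
a=lambda v:np.arctan2(v[1],v[0])
p=res['pot2'][:2];c=np.array([.5325,-.3505]);pap=np.array([.462,-.127])
psi=pick(p,a(p)+np.pi/2,.044,20,.062)
place(c,psi+a(c)-a(p),.004+.044)
e=res['earbuds']
psi=pick(e[:2],e[3]+np.pi/2,.004+.022,12,.046)
place(pap,psi+a(pap)-a(e),.022)
vision.snapshot('top');vision.snapshot('side')
for n,g in(('mousepad',(.487,.139,0)),('mouse',(.658,.022,.008)),('earbuds',(*pap,0))):
    x,e,ms=fit(n,g); print(n,None if x is None else np.round(x,4),e,list(ms)); res[n+'2']=x
np.save('res.npy',res,allow_pickle=True)
E
```

```text
pick z 0.0441 hit False open 0.0617 F 20.0
 lifted open 0.0618
place z 0.0479 want 0.048 hit True
 t 33.9
pick z 0.026 hit False open 0.046 F 11.8
 lifted open 0.0466
place z 0.0215 want 0.022 hit True
 t 44.6
mousepad [ 0.4875  0.1406  0.0013 -0.0612] 0.03656333606666694 ['top', 'side']
mouse [0.6636 0.0233 0.002  0.2078] 1.0744498186766471 ['top', 'side']
earbuds [ 0.4634 -0.1243  0.      0.0832] 0.08455648926237161 ['side']
```

```bash
python3 - <<'E'
from act import *
res=np.load('res.npy',allow_pickle=True).item()
p=np.array([.6588,.0228]);c=np.array([.4873,.1400])
b=best(p,res['mouse'][3]+np.pi/2)
psi=pick(p,b,.008+.023,14,.058)
# mouse yaw to pad yaw (-0.058): turn by the difference
place(c,psi-.058-res['mouse'][3],.004+.023)
vision.snapshot('top');vision.snapshot('side')
for n,g in(('charger',(.661,.018,0)),('earbuds',(.463,-.126,0)),('mouse',(*c,.004))):
    x,e,ms=fit(n,g); print(n,None if x is None else np.round(x,4),e,list(ms)); res[n+'3']=x
np.save('res.npy',res,allow_pickle=True)
save('top','top2.png',1.5)
E
```

```text
pick z 0.0311 hit False open 0.0579 F 14.0
 lifted open 0.0579
place z 0.0266 want 0.027 hit True
 t 54.4
charger [0.6597 0.0159 0.0017 0.0837] 0.0585379120852424 ['top', 'side']
earbuds [ 0.4627 -0.1282  0.0022  0.1114] 0.07194262901193284 ['top', 'side']
mouse [0.4844 0.1353 0.0122 0.0279] 1.4709134872884655 ['top', 'side']
```

View pics/top2.png

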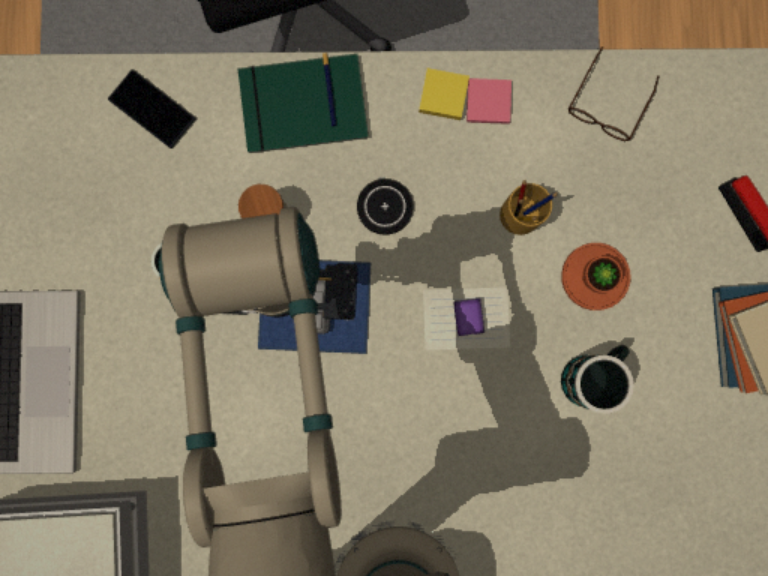

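The charger is clear, with its cross at (385,206). The pot is in the saucer at (604,272) and the earbud case is on the paper at (470,317).

```bash
python3 - <<'E'
from act import *
res=np.load('res.npy',allow_pickle=True).item()
k=at_z('top',np.array([385,206])/1.5-.17,.008);print('cross',k.round(4))
a=lambda v:np.arctan2(v[1],v[0])
e=res['earbuds3'];c=(k[:2]+res['charger3'][:2])/2;print(c)
psi=pick(e[:2],e[3]+np.pi/2,.022,12,.046)
place(c,psi+a(c)-a(e),.008+.022)
r.move_to([.3,-.1,.35],quat(best([.3,-.1],np.pi/2,.35)))
save('top','top3.png',1.5);save('side','side3.png',1.5)
for n,g in(('mug',(.557,.363,.008)),('earbuds',(*c,.008)),('pot',(.5325,-.3505,.004)),('mouse',(.4873,.14,.004))):
    x,er,ms=fit(n,g); print(n,None if x is None else np.round(x,4),er,list(ms))
print(telemetry.current_t())
E
```

```text
cross [0.6602 0.0145 0.008 ]
[0.65993519 0.01521092]
pick z 0.022 hit False open 0.0462 F 12.0
 lifted open 0.0457
place z 0.0296 want 0.03 hit True
 t 64.7
mug [0.557  0.3615 0.0115 3.2331] 0.09596792333578834 ['top', 'side']
earbuds [0.66   0.0141 0.0123 0.4323] 0.10915545742923845 ['top', 'side']
pot [ 0.531  -0.3501  0.0074  0.2048] 0.10167188062907088 ['top', 'side']
mouse [ 0.4876  0.139   0.009  -0.0725] 0.09491391253319233 ['top', 'side']
66.6833
```

View pics/top3.png

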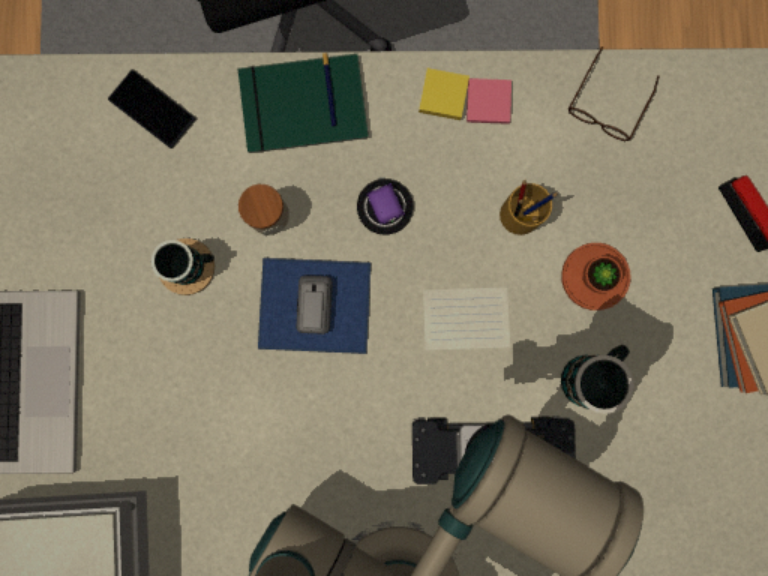

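View pics/side3.png

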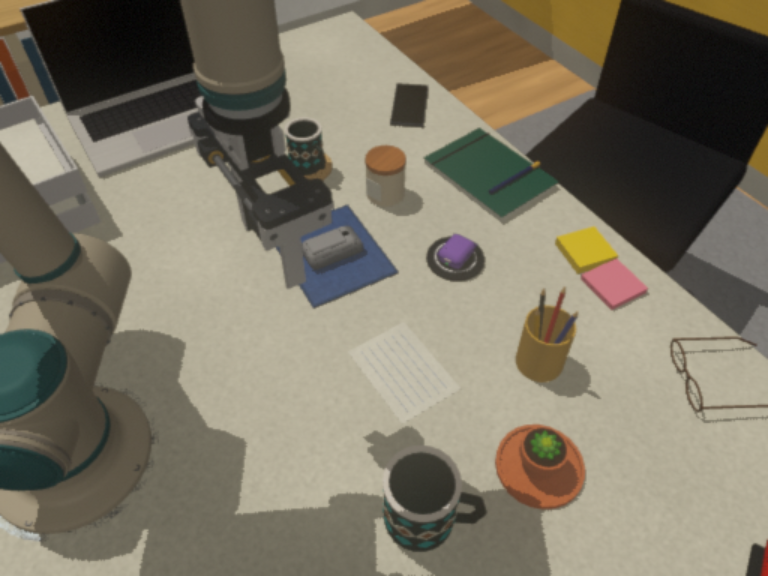

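All four things stand centred on their own places: mug (175,262), earbuds (385,205), pot (604,272) and mouse (314,304, straight on the pad). The pen cup and candle haven't moved. Every fit is within about 3 mm of its target.

```bash
python3 -c "
from m import *
r.hold(.5);print(r.sign_off())"
```

```text
the job is handed in; nothing more can be done
None
```

The mug, earbud case, pot and mouse are each back on their own places, within about 3 mm of centre by my final camera measurements; the pen cup and candle look unmoved, and I handed the job in at about 67 s (the hand-in returned no verdict).

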